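# Set the tilting drilling rest and load the block

## Robot

A 7-joint arm with a two-finger parallel gripper is mounted at the origin on the work surface. World frame = base frame: x ahead of the robot, y to its left, z up, the work surface at z = 0. Lengths are in m, angles in rad, forces in N, time in s.
With the tool pointing down it reaches from about 0.425 to 0.925 m from the base axis. Payload 6.8 kg.
Tool frame: the origin (TCP) lies between the finger pads; the fingertips stand 22 mm ahead of it and the grasp point (between the pads) lies 3 mm ahead of it; z points along the fingers, y is the direction in which the jaws open and shut (so a half turn about z gives the same grasp; the last joint's range is limited). The gripper opens to 85 mm and grips with 20 to 120 N. Pads are 22 mm wide; open, the fingers measure 114 mm over their backs; the gripper's body (76 mm by 85 mm) begins 54 mm behind the grasp point. The pads swing forward as they close: fully open they stand 13 mm farther back than shut.
Start: joints at [-1.376, 0.477, 0.022, 1.555, -0.011, 1.109, -0.083], TCP at [0.201, 0.644, 0.253] pointing down, gripper open.
Joint ranges: [-2.96, 2.96], [-0.34, 2.1], [-1.41, 1.46], [0.24, 2.44], [-1.37, 4.51], [0.17, 1.92], [-2.96, 2.96]. Speed limits (rad/s): [2.39, 2.39, 3.14, 3.14, 3.14, 3.14, 3.14].

## Interface

Orientations are given as a unit quaternion [w, x, y, z].
In Python, from station import bot gives the robot as it stands. The module is installed in compiled form; this text tells all that it offers.
- The arm moves only by the tool drive_tool, never from a script. Its argument "series" is one flat list of numbers, 7 for each row, row after row: the opening, from -1 (shut) to 1 (fully open), then the shift along the tool's x, y, z in mm, then the turn, a rotation vector about the tool's x, y, z in rad. In form: [jaw, x, y, z, wx, wy, wz, jaw, x, y, z, wx, wy, wz, ...]. A call has 1 to 12 rows; each row shifts and turns the commanded pose from where the row before left it, along the tool's axes as they then stand; what a row does not reach is not made up. A row lasts 1/8 s, in which the tool goes at most 62.5 mm and 10.7 degrees, less where a joint would pass 70% of its speed; a pose out of reach is approached as far as the arm can. A call with a gripper value outside its range is refused whole. The fingers move at their own pace and stop on an object; "force" is the grip in N (left out, the last holds). Time passes only in rows, so rows that do not move let the fingers close. It gives the time, the measured TCP pose, the force and the opening at its end, in the units of the state.
- bot.get_obs(): the state, without advancing time (a new reading comes with each control period).
- bot.read_camera(name): name is "scene" or "top" or "wrist"; returns a dict with "pixels" (480x640x3 uint8, blue, green, red), "camera_matrix" (3x3 intrinsics, pixels), "rvec" (rotation vector, rad) and "tvec" (3), from world to camera coordinates, as OpenCV has them. Camera axes: x right, y down, z forward; pixel columns grow to the right and rows downward; lengths in m; the calibration is good to about 2 mm. A picture is of the moment at which its call begins. There is no depth.
- bot.hand_in(): hands the job in, once; it reports no verdict.
The state is a dict: "t": time; "q": joint angles; "joint_vel": joint speeds; "joint_torque": joint torques, N m; "eef_pos": TCP position; "tool_rot": TCP orientation; "contact_force": force on the tool from outside, world axes, zero at the start; "torque": the same for the moment, N m; "gripper_width": opening from 0.0 (shut) to 1.0 (fully open).
Only numpy, scipy, OpenCV 4.12 (cv2) and the standard library are available. Lean on these libraries where they do the work, as an engineer would, in place of code of your own. Each camera call takes 0.05 s, during which the arm holds its last target. There are 200 camera calls.

## Task

Lift the hinged plate of the drilling rest by its black bar until its slope matches the red pointer, and let go to see that it holds there. Then lay the pale wooden block flat in the middle of the sloping plate, its length running up the slope and its lower end against the dark stop, without dropping it, so that the plate still matches the pointer. Leave the pointer and the other things on the bench where they are.

Things in the scene. Friction and masses are not known exactly. Their poses are not given: they have to be found in the camera images.
- plate (a joint): tilt of the aluminium plate, rad: 0 = level, grows as its far end (the end with the black bar) rises, limit 1.0. A stiff friction hinge, it stays where left: about 10 to 14 N at the bar moves it; a push of some 15 N on the middle of the plate spoils the setting, the block's weight alone does not.
- plate_hinge (a point): on the hinge axis at the plate's lower edge, mid-width, in the top surface, 55 mm above the bench. Turns with the plate: x up the slope (forward and to the robot's right), y along the hinge (level), z out of the surface, leaning back towards the hinge end by the tilt. Plate 168 mm (x from 0) by 160 (y) by 12 thick. Dark stop across its lower edge: x 0 to 10 mm, 120 wide, 14 high. Yellow line on its +y edge.
- rest_base (a point): on the fixed grey base of the rest, straight below plate_hinge at bench height; x and y level, along the plate. Base 200 by 200 by 12 mm (x -25 to 175). Hinge cheeks at y = +-89 mm, 72 mm high. Upright white scale band with black 10-degree ticks at y = +99 mm, radius 120 to 150 mm about the hinge, 0 to 60 degrees, top 200 mm above the bench.
- plate_bar (a point): middle of the round black bar by which the plate is lifted: 16 mm diameter, 108 mm long along y, at x = 155 mm, z = 50 mm in the frame of plate_hinge, on two 12 mm posts at y = +-46 mm (80 mm clear between them). It does not turn on its posts but can turn between the fingers. Axes as plate_hinge.
- pointer (a joint): slope of the red pointer, rad, measured as for the plate (0 = level): the plate is to be brought to this same value. 0.40 to 0.64.
- pointer_hinge (a point): root of the red pointer, on the same hinge axis, at y = +106 mm from plate_hinge, outside the scale; x runs along the pointer to its tip. The pointer is a red bar 178 mm long from its hinge, 7 mm wide, 4 mm thick. When set, the plate's surface is parallel to it.
- pointer_tip (a point): tip of the red pointer, 178 mm from the hinge axis.
- block_center (a point): centre of the pale wooden block with a black cross on its top: 120 mm (x, its length) by 50 mm (y) by 45 mm high (z), about 0.19 kg; starts flat on the bench, left or right of the rest. Seated on the plate its centre is at x = 70, z = 22.5 mm in the frame of plate_hinge. Friction about 0.6: on steep slopes it slides when let go.
- offcut_mid (a point): Bystander, leave it alone: centre of a dark wood offcut, 85 x 55 x 30 mm.
- jar_mid (a point): Bystander, leave it alone: middle of a glass jar with a red cap, 66 mm diameter, 95 mm high.
- mug_mid (a point): Bystander, leave it alone: middle of a blue mug, 84 mm diameter, 95 mm high.
- hammer_mid (a point): Bystander, leave it alone: a hammer lying on the bench; point near its middle.
- driver_mid (a point): Bystander, leave it alone: a screwdriver lying beyond the rest; point near its middle.
- tin_mid (a point): Bystander, leave it alone: middle of a green tin, 80 mm diameter, 110 mm high.
- block: the same block; origin at the centre of its underside
Not all that is in view belongs to the job. What is shaped like the block but purple is not meant.

How it is judged:
By the outcome, as a careful person would: the job done as asked, in the order asked, and still so for the second after the job is handed in, with the robot touching nothing.
It also fails if it takes over 53 s, if anything falls off the work surface, if the arm or the gripper's body presses on something with over 40 N, if the wrist force passes 120 N, or if a joint passes its speed limit or range.

## Working session

There is one attempt and no reset: what is moved stays moved. The work goes in short steps, Python scripts to look and compute and a tool call to move; the robot and the scene stay as the last step left them, time stands still between calls to the robot, and variables do not carry over. Pictures are saved under pics/ and viewed, about 8 in all and at most 12, crops included, and the job is handed in when it is done.

Besides the shell and the picture viewer there is one more tool, called after ">>>" by a JSON object that holds its "op" and its "data", one argument or row to a line. drive_tool: Moves the arm, as the interface text tells. Its arguments: {"type":"object","properties":{"series":{"type":"array"},"force":{"type":"number"}},"required":["series"]}

```bash
mkdir -p pics; ls; cat > h.py <<'E'
import numpy as np, cv2
from station import bot
from scipy.spatial.transform import Rotation as R
def cam(n,save=None):
    c=bot.read_camera(n)
    if save: cv2.imwrite('pics/'+save,c['pixels'])
    return c
def ray(c,uv):
    Rm=cv2.Rodrigues(np.array(c['rvec'],float))[0]; t=np.array(c['tvec'],float).ravel()
    K=np.array(c['camera_matrix'],float)
    d=Rm.T@(np.linalg.inv(K)@np.array([uv[0],uv[1],1.]))
    return -Rm.T@t, d/np.linalg.norm(d)
def onz(c,uv,z):
    o,d=ray(c,uv); return o+d*(z-o[2])/d[2]
def proj(c,P):
    return cv2.projectPoints(np.array(P,float).reshape(-1,3),np.array(c['rvec'],float),np.array(c['tvec'],float),np.array(c['camera_matrix'],float),None)[0].reshape(-1,2)
def tri(c1,u1,c2,u2):
    o1,d1=ray(c1,u1);o2,d2=ray(c2,u2)
    A=np.stack([d1,-d2],1); s=np.linalg.lstsq(A,o2-o1,rcond=None)[0]
    p,q=o1+s[0]*d1,o2+s[1]*d2
    return (p+q)/2, np.linalg.norm(p-q)
def pose():
    o=bot.get_obs(); q=np.array(o['tool_rot'],float)
    return np.array(o['eef_pos'],float), R.from_quat(q[[1,2,3,0]]), o
E
python3 - <<'E'
from h import *
for n in ('scene','top'):
    c=cam(n,n+'0.png'); o,d=ray(c,(320,240)); print(n,o,d)
p,r,o=pose(); print(p,r.as_matrix().round(3),o['t'])
E
```

```text
pics
scene [1.72619204 0.03868038 0.94976988] [-0.80408469 -0.01425052 -0.59434395]
top [3.25441727e-01 8.22102149e-04 1.91100967e+00] [ 0.09928241  0.01321069 -0.9949716 ]
[0.20114638 0.64382416 0.2524384 ] [[-0.955  0.298 -0.   ]
 [ 0.298  0.955 -0.002]
 [-0.    -0.002 -1.   ]] 0.1
```

View pics/scene0.png

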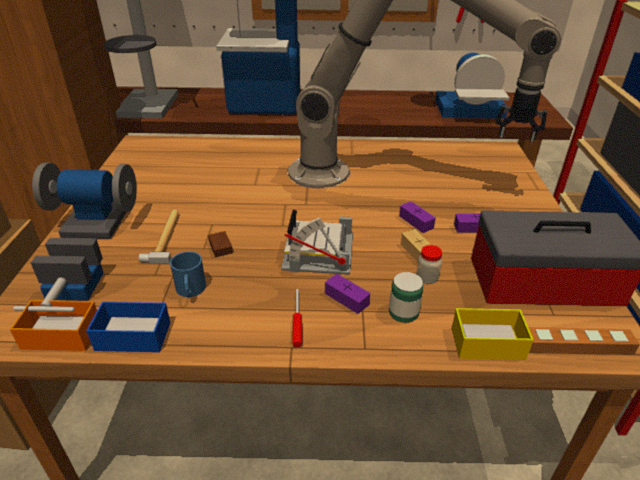

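View pics/top0.png

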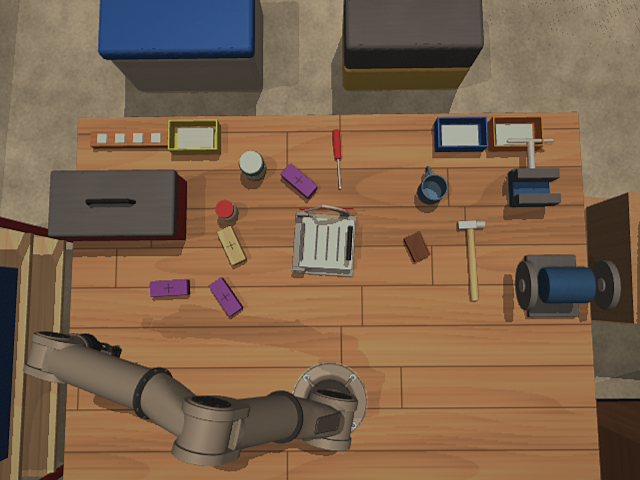

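The scene view shows the rest near (318,245) with the black bar on its image-left side and the red pointer in front of it. The pale block is at (415,243), next to the jar at (430,262). In the top view the rest is at (325,243), the bar at (349,240), the block at (232,245) and the jar at (226,211).

```bash
python3 - <<'E'
from h import *
s=cam('scene');t=cam('top')
a=cv2.resize(s['pixels'][200:285,270:370],None,fx=4,fy=4,interpolation=cv2.INTER_CUBIC)
b=cv2.resize(t['pixels'][195:285,280:370],None,fx=4,fy=4,interpolation=cv2.INTER_CUBIC)
im=np.zeros((360,780,3),np.uint8); im[:340,:400]=a; im[:360,410:770]=b
cv2.imwrite('pics/crop1.png',im)
hsv=cv2.cvtColor(t['pixels'],cv2.COLOR_BGR2HSV)
print(hsv[243,228],hsv[250,236],hsv[300,260])
m=cv2.inRange(hsv[215:275,205:260],(15,70,130),(30,150,255))
print(m.sum()/255)
n,l,st,ce=cv2.connectedComponentsWithStats(m); print(st,ce)
E
```

```text
[ 21 112 171] [ 21 110 169] [ 14 134 167]
574.0
[[   0    0   55   60 2726]
 [  12    1    1    1    1]
 [  12   11   28   39  539]
 [   0   33   10    2   12]
 [  45   35    7    3   10]
 [  53   35    1    1    1]
 [  12   36    3    2    3]
 [  16   36    1    1    1]
 [  12   46    2    1    2]
 [  17   46    1    1    1]
 [  19   46    1    1    1]
 [  21   46    1    1    1]
 [  20   51    1    1    1]
 [  46   51    1    1    1]] [[27.33088775 29.34666178]
 [12.          1.        ]
 [25.58998145 29.83302412]
 [ 4.5        33.16666667]
 [48.1        35.9       ]
 [53.         35.        ]
 [13.         36.66666667]
 [16.         36.        ]
 [12.5        46.        ]
 [17.         46.        ]
 [19.         46.        ]
 [21.         46.        ]
 [20.         51.        ]
 [46.         51.        ]]
```

View pics/crop1.png

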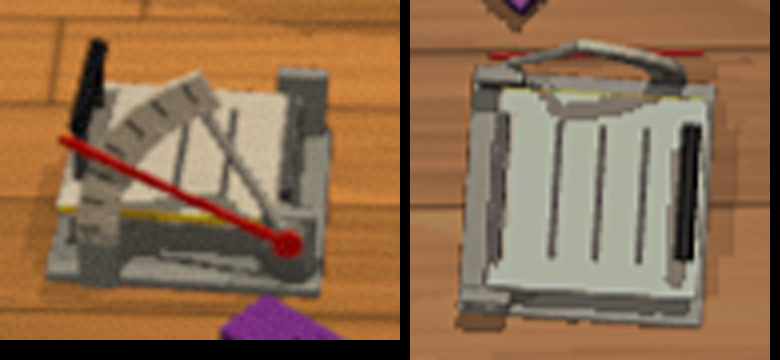

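The crop shows the plate roughly level, with the bar on its right-hand edge and the pointer on the far side. In scene pixels the pointer root is about (342,261) and its tip (285.5,235). In top pixels they are about (300,209) and (353,208).

```bash
python3 - <<'E'
from h import *
s=cam('scene');t=cam('top');w=cam('wrist')
S=lambda x,y:(270+x/4,200+y/4); T=lambda x,y:(280+(x-410)/4,195+y/4)
rt,e=tri(s,S(287,243),t,T(490,55)); tp,e2=tri(s,S(62,140),t,T(703,52))
d=tp-rt; print('root',rt,e,'tip',tp,e2,'len',np.linalg.norm(d),'slope',np.arctan2(d[2],np.hypot(*d[:2])),'yaw',np.arctan2(d[1],d[0]))
b0,_=tri(s,S(97,45),t,T(690,125)); b1,_=tri(s,S(80,172),t,T(685,260)); print('bar ends (far? )',b0,b1)
print('yellow',[onz(t,T(*p),.055) for p in((500,90),(703,98))])
print('base corners z12',[onz(t,T(*p),.012) for p in((714,85),(701,325))])
hsv=cv2.cvtColor(t['pixels'],cv2.COLOR_BGR2HSV)
m=cv2.inRange(hsv,(18,70,130),(30,150,255)); k=np.zeros_like(m);k[223:270,214:248]=m[223:270,214:248]
k=cv2.morphologyEx(k,cv2.MORPH_CLOSE,np.ones((5,5)))
c=max(cv2.findContours(k,0,2)[0],key=cv2.contourArea); 
P=np.array([onz(t,q[0],.045)[:2]*1000 for q in c],np.float32); print('block',cv2.minAreaRect(P)); bx=cv2.boxPoints(cv2.minAreaRect(P)); print(bx)
p,r,o=pose(); oc,dc=ray(w,(320,240)); print('wristcam in tool',r.inv().apply(oc-p),r.inv().apply(dc), r.inv().apply(ray(w,(330,240))[1]-dc)); print(w['camera_matrix'])
E
```

```text
root [0.61263807 0.08502247 0.05570596] 0.008851524466689353 tip [ 0.60141291 -0.07762544  0.13329609] 0.0031665886244432576 len 0.1805562959665498 slope 0.4441916963398404 yaw -1.639702168381709
bar ends (far? ) [ 0.53968331 -0.06098943  0.17118709] [ 0.44995947 -0.07332224 -0.00743421]
yellow [array([0.58412757, 0.08148955, 0.055     ]), array([ 0.57618084, -0.08222432,  0.055     ])]
base corners z12 [array([ 0.59273629, -0.09336804,  0.012     ]), array([ 0.39523199, -0.07999027,  0.012     ])]
block ((498.6881103515625, 314.81640625), (118.57252502441406, 48.04122543334961), 24.92957878112793)
[[434.80096 311.60953]
 [455.05054 268.04446]
 [562.57526 318.0233 ]
 [542.3257  361.58835]]
wristcam in tool [ 0.08056677  0.0005567  -0.12017317] [-0.30385553  0.00998266  0.95266582] [ 0.0001928   0.02667127 -0.00059154]
[[374.57402518   0.         316.18810395]
 [  0.         374.57402518 243.74603093]
 [  0.           0.           1.        ]]
```

```bash
cat >> h.py <<'E'
YAW=-1.636
def Rtool(yaw_x,tilt_axis=None,ang=0):
    "tool pointing down with tool x at yaw; then turned by ang about world tilt_axis"
    x=np.array([np.cos(yaw_x),np.sin(yaw_x),0]); z=np.array([0,0,-1.]); y=np.cross(z,x)
    r=R.from_matrix(np.stack([x,y,z],1))
    return r if tilt_axis is None else R.from_rotvec(np.array(tilt_axis)*ang)*r
def plan(p1,r1,n,jaw=1,start=None):
    "n rows from start to (p1,r1): prints rounded rows, returns end"
    p,r=start if start else pose()[:2]
    for i in range(n):
        k=n-i
        dv=(r.inv()*r1).as_rotvec()/k; s=r.inv().apply(p1-p)/k*1000
        s=np.round(s); dv=np.round(dv,3)
        print([jaw]+[int(a) for a in s]+[float(a) for a in dv], end=',\n')
        p=p+r.apply(s)/1000; r=r*R.from_rotvec(dv)
    return p,r
E
python3 - <<'E'
from h import *
p,r,o=pose()
ya=YAW+np.pi/2  # plate y yaw
print(ya)
e=plan(np.array([.62,-.01,.26]),Rtool(ya),16)
plan(np.array([.61,-.02,.25]),Rtool(ya,[-np.sin(ya),np.cos(ya),0],.5),3,start=e)
E
```

```text
-0.06520367320510334
[1, -37, -31, 0, -0.0, 0.0, 0.181],
[1, -42, -24, 0, 0.0, 0.0, 0.182],
[1, -46, -16, 0, 0.0, 0.0, 0.181],
[1, -48, -7, -1, 0.0, 0.0, 0.182],
[1, -49, 1, 0, 0.0, 0.0, 0.181],
[1, -47, 10, -1, 0.0, 0.0, 0.182],
[1, -45, 18, 0, 0.0, 0.0, 0.181],
[1, -41, 26, -1, 0.0, 0.0, 0.182],
[1, -35, 33, 0, 0.0, 0.0, 0.181],
[1, -29, 39, -1, 0.0, 0.0, 0.182],
[1, -21, 44, 0, 0.0, 0.0, 0.181],
[1, -13, 47, -1, 0.0, 0.0, 0.182],
[1, -4, 48, 0, 0.0, 0.0, 0.181],
[1, 4, 49, -1, 0.0, 0.0, 0.182],
[1, 13, 47, 0, 0.0, 0.0, 0.181],
[1, 21, 44, -1, 0.0, 0.0, 0.182],
[1, -3, 3, 3, 0.0, -0.167, -0.0],
[1, -2, 4, 4, 0.0, -0.166, -0.0],
[1, -2, 3, 5, 0.0, -0.167, -0.0],
```

>>> {"op": "drive_tool", "data": {
  "series": [1, -37, -31, 0, 0, 0, 0.181, 1, -42, -24, 0, 0, 0, 0.182, 1, -46, -16, 0, 0, 0, 0.181, 1, -48, -7, -1, 0, 0, 0.182, 1, -49, 1, 0, 0, 0, 0.181, 1, -47, 10, -1, 0, 0, 0.182, 1, -45, 18, 0, 0, 0, 0.181, 1, -41, 26, -1, 0, 0, 0.182, 1, -35, 33, 0, 0, 0, 0.181, 1, -29, 39, -1, 0, 0, 0.182, 1, -21, 44, 0, 0, 0, 0.181, 1, -13, 47, -1, 0, 0, 0.182]
}}

```text
t: 1.85
eef_pos: [0.5158, 0.1528, 0.2586]
tool_rot: [-0.0, 0.947, 0.322, 0.0]
contact_force: [1.1, 0.2, 0.1]
gripper_width: 0.998
```

>>> {"op": "drive_tool", "data": {
  "series": [1, -4, 48, 0, 0, 0, 0.181, 1, 4, 49, -1, 0, 0, 0.182, 1, 13, 47, 0, 0, 0, 0.181, 1, 21, 44, -1, 0, 0, 0.182, 1, -3, 3, 3, 0, -0.167, 0, 1, -2, 4, 4, 0, -0.166, 0, 1, -2, 3, 5, 0, -0.167, 0, 1, 0, 0, 0, 0, 0, 0, 1, 0, 0, 0, 0, 0, 0]
}}

```text
t: 2.98
eef_pos: [0.6101, -0.0199, 0.2499]
tool_rot: [-0.008, 0.969, -0.032, -0.246]
contact_force: [-0.4, -0.6, 0.7]
gripper_width: 1.002
```

```bash
python3 - <<'E'
from h import *
w=cam('wrist','w1.png'); np.save('w1.npy',w,allow_pickle=True)
p,r,o=pose(); print(p,r.as_matrix().round(3),o['t'],np.round(o['q'],2),o['contact_force'])
E
```

```text
[ 0.6099394  -0.01974406  0.25064405] [[ 0.877 -0.065 -0.475]
 [-0.057 -0.998  0.031]
 [-0.476 -0.    -0.879]] 3.025 [-0.47  0.75  0.74  1.4  -0.39  1.67 -1.33] [-0.72880686 -0.50560262  0.13788737]
```

View pics/w1.png

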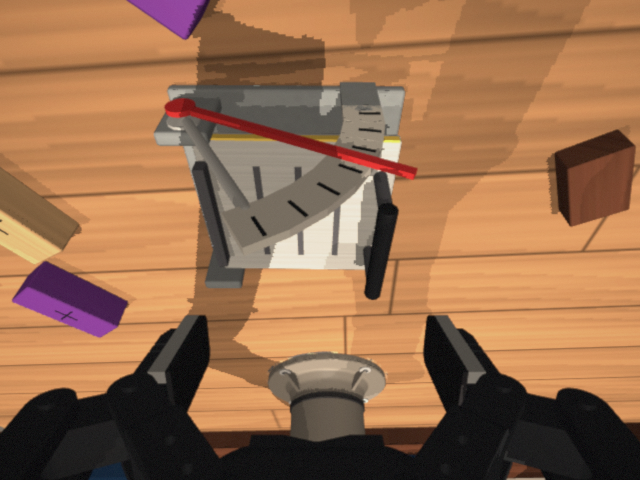

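The wrist view shows the pointer clearly, from its root (178,107) to its tip (415,173). It also shows the yellow edge from (215,138) to (400,141), the base's front edge from (168,88) to (405,88), and the bar from (388,208) to (373,296).

```bash
cat >> h.py <<'E'
def linefit(mask,lo,hi):
    "centre line of a mask (columns lo..hi): v = a u + b"
    us,vs=[],[]
    for u in range(lo,hi):
        k=np.nonzero(mask[:,u])[0]
        if len(k): us.append(u); vs.append(k.mean())
    us,vs=np.array(us),np.array(vs)
    for _ in range(3):
        a,b=np.polyfit(us,vs,1); e=abs(vs-a*us-b); g=e<max(1.,2*e.std()); us,vs=us[g],vs[g]
    return a,b,us.min(),us.max()
def onplane(c,uv,H,Y):
    "pixel onto vertical plane plate-y=Y (H: rest_base xy); returns x,z in rest_base frame"
    o,d=ray(c,uv); ex=np.array([np.cos(YAW),np.sin(YAW),0]); ey=np.array([-ex[1],ex[0],0]); h=np.array([H[0],H[1],0])
    q=o+d*(Y-(o-h)@ey)/(d@ey)-h
    return np.array([q@ex,q[2]])
def masks(c):
    hsv=cv2.cvtColor(c['pixels'],cv2.COLOR_BGR2HSV)
    red=cv2.inRange(hsv,(0,180,90),(5,255,255))|cv2.inRange(hsv,(174,180,90),(180,255,255))
    return red, cv2.inRange(hsv,(22,140,100),(32,255,255))
E
python3 - <<'E'
from h import *
w=np.load('w1.npy',allow_pickle=True).item()
red,yel=masks(w)
red[:60]=0;red[200:]=0; red[:,:150]=0; red[:,450:]=0; yel[:125]=0;yel[155:]=0
ys,xs=np.nonzero(red); print('red ext',xs.min(),xs.max(),ys.min(),ys.max())
ys,xs=np.nonzero(yel); print('yel ext',xs.min(),xs.max(),ys.min(),ys.max(), len(xs))
a,b,_,_=linefit(red,205,405); print('red',a,b)
ya,yb,l,h=linefit(yel,205,400); print('yel',ya,yb,l,h)
g=cv2.cvtColor(w['pixels'],cv2.COLOR_BGR2GRAY)
print(g[80:100,260],g[80:100,200])
c1,c2=onz(w,(168,91),.012),onz(w,(405,91),.012); print('front corners',c1,c2,np.linalg.norm(c1-c2),np.arctan2(*(c2-c1)[1::-1]))
ex=np.array([np.cos(YAW),np.sin(YAW)]);ey=np.array([-ex[1],ex[0]])
for nm,H in(('ptr',np.array([.507,.0905])),('base',((c1+c2)/2)[:2]-.1*ey-.075*ex)):
    print(nm,H)
    A,B=onplane(w,(200,a*200+b),H,.106),onplane(w,(410,a*410+b),H,.106)
    print('slope',np.arctan2(*(B-A)[::-1]),'x at',A,B,'root',onplane(w,(178,107),H,.106),'tip',onplane(w,(416,a*416+b),H,.106))
    A,B=onplane(w,(220,ya*220+yb),H,.08),onplane(w,(390,ya*390+yb),H,.08)
    print('plate',np.arctan2(*(B-A)[::-1]),A,B)
for e in((388,208),(373,296)): print('bar z.105',onz(w,e,.105))
E
```

```text
red ext 165 416 99 179
yel ext 212 399 135 141 54
red 0.28307770194254867 56.34033975849398
yel 0.02509507118305687 130.05170610405125 212 399
[ 96  95  97  92  83  79  73  70  77  89 100 104 106 109 109 108 109 109
 110 111] [93 90 81 77 75 73 72 74 76 84 89 89 87 86 86 84 83 74 70 70]
front corners [0.60702017 0.10404941 0.012     ] [ 0.59414604 -0.09217127  0.012     ] 0.1966425673830942 -1.6363128508480336
ptr [0.507  0.0905]
slope 0.47603554919083324 x at [0.01891    0.06281949] [0.1583937  0.13473481] root [0.00072693 0.05381037] tip [0.16163689 0.13640694]
plate 0.04738432756824152 [0.02620437 0.0497741 ] [0.16089959 0.05616132]
base [0.50568242 0.08729545]
slope 0.4760355491908334 x at [0.01492519 0.06069659] [0.15557288 0.13321204] root [-0.00340962  0.05161228] tip [0.15884314 0.13489812]
plate 0.04738432756824128 [0.02238544 0.04790835] [0.15802036 0.05434013]
bar z.105 [ 0.54862523 -0.06937426  0.105     ]
bar z.105 [ 0.43548995 -0.06321325  0.105     ]
```

```bash
cat >> h.py <<'E'
H=np.array([.5065,.089,.055])
def Rp(t): # plate frame
    return R.from_euler('z',YAW)*R.from_euler('y',-t)
def bar(t,up=.003):
    r=Rp(t); p=H+r.apply([.155,0,.05+up])
    M=r.as_matrix(); # tool x=plate y, y=plate x, z=-plate z
    return p, R.from_matrix(np.stack([M[:,1],M[:,0],-M[:,2]],1))
E
python3 - <<'E'
from h import *
print(bar(.045)[0])
e=plan(*bar(.045,.12),5); print()
e=plan(*bar(.045),4,start=e);print()
n=12
for i in range(1,n+1): e=plan(*bar(.045+(.476-.045)*i/n),1,jaw=-1,start=e)
E
```

```text
[ 0.49656616 -0.06313492  0.11491899]
[1, -18, 9, 14, -0.009, 0.099, 0.002],
[1, -19, 9, 12, -0.009, 0.099, 0.002],
[1, -20, 9, 10, -0.009, 0.099, 0.002],
[1, -21, 9, 8, -0.009, 0.1, 0.003],
[1, -21, 9, 7, -0.009, 0.099, 0.002],

[1, 0, 0, 29, 0.0, 0.0, 0.0],
[1, 0, 0, 29, 0.0, 0.0, 0.0],
[1, 0, 0, 29, 0.0, 0.0, 0.0],
[1, 0, 0, 30, 0.0, 0.0, 0.0],

[-1, 0, -2, -6, -0.036, 0.0, 0.0],
[-1, 0, -2, -5, -0.035, 0.0, 0.0],
[-1, 0, -2, -6, -0.036, 0.0, 0.0],
[-1, 0, -2, -5, -0.036, 0.0, 0.0],
[-1, 0, -2, -6, -0.036, 0.0, 0.0],
[-1, 0, -2, -5, -0.036, 0.0, 0.0],
[-1, 0, -2, -6, -0.036, 0.0, 0.0],
[-1, 0, -2, -5, -0.036, 0.0, 0.0],
[-1, 0, -2, -6, -0.036, 0.0, 0.0],
[-1, 0, -2, -5, -0.036, 0.0, 0.0],
[-1, 0, -2, -6, -0.036, 0.0, 0.0],
[-1, 0, -2, -6, -0.036, 0.0, 0.0],
```

>>> {"op": "drive_tool", "data": {
  "series": [1, -18, 9, 14, -0.009, 0.099, 0.002, 1, -19, 9, 12, -0.009, 0.099, 0.002, 1, -20, 9, 10, -0.009, 0.099, 0.002, 1, -21, 9, 8, -0.009, 0.1, 0.003, 1, -21, 9, 7, -0.009, 0.099, 0.002, 1, 0, 0, 29, 0, 0, 0, 1, 0, 0, 29, 0, 0, 0, 1, 0, 0, 29, 0, 0, 0, 1, 0, 0, 30, 0, 0, 0, 1, 0, 0, 0, 0, 0, 0]
}}

```text
t: 4.28
eef_pos: [0.4946, -0.063, 0.1141]
tool_rot: [0.022, 0.999, -0.033, -0.003]
contact_force: [-0.8, -0.5, 0.9]
gripper_width: 0.999
```

```bash
python3 - <<'E'
from h import *
w=cam('wrist','w2.png')
p,r,o=pose(); print(p,r.as_matrix().round(3),o['t'],o['contact_force'])
E
```

```text
[ 0.49558846 -0.06323861  0.11516663] [[ 0.998 -0.065 -0.006]
 [-0.065 -0.997 -0.045]
 [-0.003  0.045 -0.999]] 4.325 [ 0.01975927 -0.48717705  0.49118398]
```

View pics/w2.png

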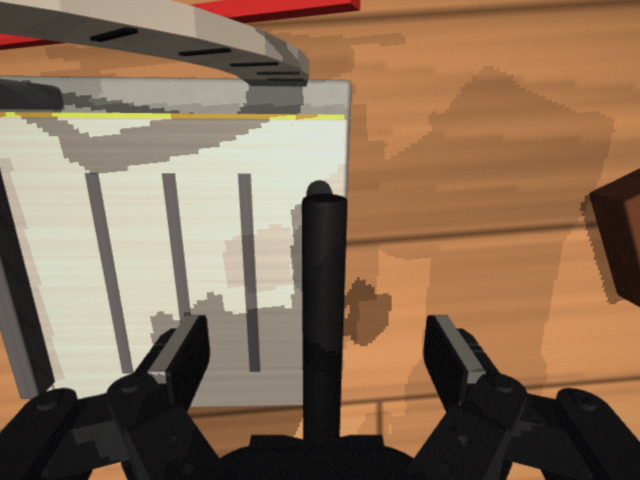

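The bar runs down the middle between the open fingers, at about (323,340). I'll close on it now and then lift.

>>> {"op": "drive_tool", "data": {
  "series": [-1, 0, 0, 0, 0, 0, 0, -1, 0, 0, 0, 0, 0, 0, -1, 0, 0, 0, 0, 0, 0, -1, 0, 0, 0, 0, 0, 0, -1, 0, 0, 0, 0, 0, 0, -1, 0, 0, 0, 0, 0, 0],
  "force": 40
}}

```text
t: 5.08
eef_pos: [0.4962, -0.0654, 0.1149]
tool_rot: [0.024, 0.999, -0.033, -0.002]
contact_force: [-1.3, -5.4, 5.4]
gripper_width: 0.169
```

>>> {"op": "drive_tool", "data": {
  "series": [-1, 0, -2, -6, -0.036, 0, 0, -1, 0, -2, -5, -0.035, 0, 0, -1, 0, -2, -6, -0.036, 0, 0, -1, 0, -2, -5, -0.036, 0, 0, -1, 0, -2, -6, -0.036, 0, 0, -1, 0, -2, -5, -0.036, 0, 0]
}}

```text
t: 5.82
eef_pos: [0.4973, -0.0496, 0.1456]
tool_rot: [0.132, 0.991, -0.033, -0.006]
contact_force: [4.0, -8.5, -8.6]
gripper_width: 0.168
```

>>> {"op": "drive_tool", "data": {
  "series": [-1, 0, -2, -6, -0.036, 0, 0, -1, 0, -2, -5, -0.036, 0, 0, -1, 0, -2, -6, -0.036, 0, 0, -1, 0, -2, -5, -0.036, 0, 0, -1, 0, -2, -6, -0.036, 0, 0, -1, 0, -2, -6, -0.036, 0, 0, -1, 0, 0, 0, 0, 0, 0, -1, 0, 0, 0, 0, 0, 0]
}}

```text
t: 6.82
eef_pos: [0.4989, -0.0263, 0.174]
tool_rot: [0.237, 0.971, -0.032, -0.009]
contact_force: [0.2, -6.3, 3.5]
gripper_width: 0.171
```

```bash
python3 - <<'E'
from h import *
p,r,o=pose(); print(p,o['t'],o['contact_force'],o['gripper_width'])
# bar pos from TCP -> plate angle
b=p+r.apply([0,0,.003])-H; ex=[np.cos(YAW),np.sin(YAW),0]
x=b@ex; print('tilt from bar',np.arctan2(b[2],x)-np.arctan2(.05,.155), 'radius',np.hypot(x,b[2]),'exp',np.hypot(.155,.05)); print('toolz tilt',np.arccos(-r.as_matrix()[2,2]))
E
```

```text
[ 0.4989387  -0.02631639  0.17396948] 6.825 [ 0.18914275 -6.28786005  3.50518166] 0.1709179373973909
tilt from bar 0.47060997370103685 radius 0.16493817743561234 exp 0.1628649747490233
toolz tilt 0.4797794080793105
```

```bash
python3 - <<'E'
from h import *
p,r,o=pose(); ya=YAW+np.pi/2
s=(p-r.apply([0,0,.09]),r)
e=plan(np.array([.62,-.02,.27]),Rtool(ya,[-np.sin(ya),np.cos(ya),0],.5),5,start=s)
E
```

```text
[1, 24, 6, 0, 0.094, -0.097, -0.024],
[1, 24, 7, -3, 0.094, -0.098, -0.024],
[1, 23, 7, -7, 0.094, -0.097, -0.024],
[1, 22, 7, -9, 0.094, -0.098, -0.024],
[1, 21, 6, -12, 0.093, -0.097, -0.024],
```

>>> {"op": "drive_tool", "data": {
  "series": [1, 0, 0, 0, 0, 0, 0, 1, 0, 0, 0, 0, 0, 0, 1, 0, 0, 0, 0, 0, 0, 1, 0, 0, -10, 0, 0, 0, 1, 0, 0, -40, 0, 0, 0, 1, 0, 0, -40, 0, 0, 0, 1, 24, 6, 0, 0.094, -0.097, -0.024, 1, 24, 7, -3, 0.094, -0.098, -0.024, 1, 23, 7, -7, 0.094, -0.097, -0.024, 1, 22, 7, -9, 0.094, -0.098, -0.024, 1, 21, 6, -12, 0.093, -0.097, -0.024, 1, 0, 0, 0, 0, 0, 0]
}}

```text
t: 8.32
eef_pos: [0.6213, -0.0223, 0.2683]
tool_rot: [-0.009, 0.968, -0.033, -0.248]
contact_force: [0.4, -0.1, -0.9]
gripper_width: 1.0
```

>>> {"op": "drive_tool", "data": {
  "series": [1, 0, 0, 0, 0, 0, 0]
}}

```text
t: 8.45
eef_pos: [0.6202, -0.0181, 0.2691]
tool_rot: [-0.009, 0.968, -0.03, -0.248]
contact_force: [1.2, 1.5, -0.3]
gripper_width: 1.002
```

```bash
python3 - <<'E'
from h import *
w=cam('wrist','w3.png'); np.save('w3.npy',w,allow_pickle=True)
red,yel=masks(w)
for m in(red,yel):
    n,l,st,ce=cv2.connectedComponentsWithStats(m); print([list(map(int,s)) for s in st[1:] if s[4]>8])
p,r,o=pose(); print(p,o['t'],o['contact_force'])
E
```

```text
[[179, 99, 234, 75, 2324]]
[]
[ 0.61995793 -0.01717087  0.26931115] 8.5 [-0.88831978  0.33262184  0.1967758 ]
```

View pics/w3.png

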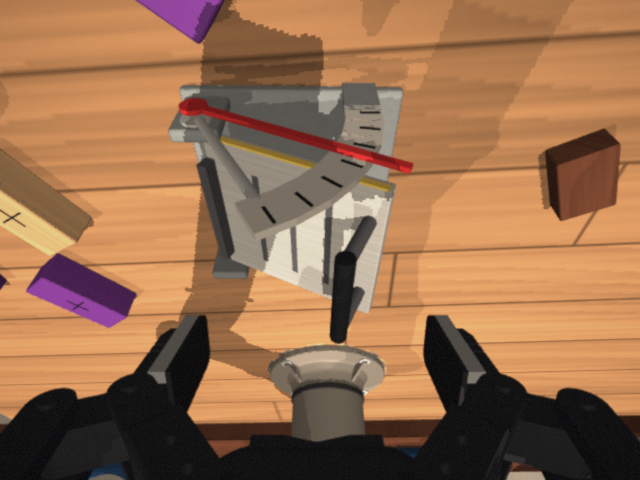

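The plate held, with its yellow edge now running from (222,140) to (392,188) and the pointer from (190,106) to (412,168). Next I'll measure both slopes.

```bash
cat >> h.py <<'E'
def slopes(w,rlo,rhi,ylo,yhi,yroi,ys=None):
    hsv=cv2.cvtColor(w['pixels'],cv2.COLOR_BGR2HSV)
    red,_=masks(w); red[200:]=0; red[:,:150]=0; red[:,450:]=0
    yel=cv2.inRange(hsv,(19,165,90),(34,255,255)) if ys is None else cv2.inRange(hsv,*ys)
    k=np.zeros_like(yel); cv2.fillPoly(k,[np.array(yroi,np.int32)],255); yel&=k
    out=[]
    for m,lo,hi,Y in((red,rlo,rhi,.106),(yel,ylo,yhi,.08)):
        a,b,l,h=linefit(m,lo,hi)
        A,B=[onplane(w,(u,a*u+b),H,Y) for u in(l,h)]
        out.append(np.arctan2(*(B-A)[::-1])); print('line',round(a,4),round(b,2),l,h,int((m>0).sum()),'ends',A.round(4),B.round(4),'slope',out[-1].round(4))
    return out
E
python3 - <<'E'
from h import *
w=np.load('w3.npy',allow_pickle=True).item()
hsv=cv2.cvtColor(w['pixels'],cv2.COLOR_BGR2HSV); 
for u in(240,300,380):
    v0=int(140+(u-222)*48/170); print(u,[hsv[v,u].tolist() for v in range(v0-3,v0+4)])
slopes(w,215,405,215,395,[(215,130),(395,180),(395,196),(215,146)])
E
```

```text
240 [[21, 155, 125], [21, 169, 134], [21, 174, 133], [21, 174, 136], [21, 174, 160], [21, 165, 182], [20, 121, 173]]
300 [[21, 141, 125], [21, 171, 134], [21, 177, 134], [21, 176, 133], [21, 174, 145], [21, 172, 175], [21, 160, 187]]
380 [[19, 72, 110], [20, 137, 128], [22, 172, 132], [21, 174, 133], [21, 173, 133], [21, 174, 138], [21, 175, 165]]
line 0.2837 51.65 215 404 2324 ends [0.02   0.0636] [0.1555 0.1334] slope 0.4757
line 0.2915 74.79 221 389 618 ends [0.0191 0.0591] [0.1508 0.1234] slope 0.4538
```

```bash
python3 - <<'E'
from h import *
p,r,o=pose(); ya=YAW+np.pi/2
e=plan(*bar(.46,.093),5); print()
e=plan(*bar(.46),3,start=e); print()
e=plan(*bar(.498),3,jaw=-1,start=e); print()
s=(e[0]-e[1].apply([0,0,.09]),e[1])
e=plan(np.array([.62,-.02,.27]),Rtool(ya,[-np.sin(ya),np.cos(ya),0],.5),5,start=s)
E
```

```text
[1, -19, -5, 15, -0.09, 0.098, 0.024],
[1, -21, -5, 12, -0.09, 0.098, 0.024],
[1, -22, -6, 9, -0.091, 0.098, 0.024],
[1, -23, -6, 7, -0.09, 0.098, 0.023],
[1, -24, -6, 4, -0.091, 0.099, 0.024],

[1, 0, 0, 30, 0.0, -0.0, -0.0],
[1, 0, 0, 30, 0.0, -0.0, -0.0],
[1, 0, 0, 30, 0.0, -0.0, -0.0],

[-1, 0, -1, -2, -0.013, -0.0, -0.0],
[-1, 0, -1, -2, -0.012, -0.0, -0.0],
[-1, 0, 0, -2, -0.013, -0.0, -0.0],

[1, 24, 7, 1, 0.098, -0.098, -0.025],
[1, 24, 8, -3, 0.097, -0.098, -0.025],
[1, 23, 8, -6, 0.098, -0.098, -0.025],
[1, 22, 8, -9, 0.097, -0.098, -0.025],
[1, 22, 8, -11, 0.098, -0.098, -0.025],
```

>>> {"op": "drive_tool", "data": {
  "series": [1, -19, -5, 15, -0.09, 0.098, 0.024, 1, -21, -5, 12, -0.09, 0.098, 0.024, 1, -22, -6, 9, -0.091, 0.098, 0.024, 1, -23, -6, 7, -0.09, 0.098, 0.023, 1, -24, -6, 4, -0.091, 0.099, 0.024, 1, 0, 0, 30, 0, 0, 0, 1, 0, 0, 30, 0, 0, 0, 1, 0, 0, 30, 0, 0, 0, 1, 0, 0, 0, 0, 0, 0]
}}

```text
t: 9.62
eef_pos: [0.4971, -0.0266, 0.1703]
tool_rot: [0.228, 0.973, -0.032, -0.009]
contact_force: [-0.4, 0.6, 0.1]
gripper_width: 1.0
```

>>> {"op": "drive_tool", "data": {
  "series": [-1, 0, 0, 0, 0, 0, 0, -1, 0, 0, 0, 0, 0, 0, -1, 0, 0, 0, 0, 0, 0, -1, 0, 0, 0, 0, 0, 0, -1, 0, 0, 0, 0, 0, 0, -1, 0, -1, -2, -0.013, 0, 0, -1, 0, -1, -2, -0.012, 0, 0, -1, 0, 0, -2, -0.013, 0, 0, -1, 0, 0, 0, 0, 0, 0, -1, 0, 0, 0, 0, 0, 0]
}}

```text
t: 10.88
eef_pos: [0.4995, -0.0238, 0.1755]
tool_rot: [0.247, 0.968, -0.033, -0.008]
contact_force: [3.5, -6.2, -5.4]
gripper_width: 0.168
```

```bash
python3 - <<'E'
from h import *
p,r,o=pose(); print(p,o['t'],o['contact_force'],o['gripper_width'])
b=p+r.apply([0,0,.003])-H; ex=[np.cos(YAW),np.sin(YAW),0]
x=b@ex; print('tilt from bar',np.arctan2(b[2],x)-np.arctan2(.05,.155), 'radius',np.hypot(x,b[2]))
E
```

```text
[ 0.49947946 -0.02381371  0.17549454] 10.875 [ 3.52985035 -6.1931244  -5.38967149] 0.16805245750606893
tilt from bar 0.4879556778591101 radius 0.16430044085403228
```

>>> {"op": "drive_tool", "data": {
  "series": [1, 0, 0, 0, 0, 0, 0, 1, 0, 0, 0, 0, 0, 0, 1, 0, 0, 0, 0, 0, 0, 1, 0, 0, -10, 0, 0, 0, 1, 0, 0, -40, 0, 0, 0, 1, 0, 0, -40, 0, 0, 0, 1, 24, 7, 1, 0.098, -0.098, -0.025, 1, 24, 8, -3, 0.097, -0.098, -0.025, 1, 23, 8, -6, 0.098, -0.098, -0.025, 1, 22, 8, -9, 0.097, -0.098, -0.025, 1, 22, 8, -11, 0.098, -0.098, -0.025, 1, 0, 0, 0, 0, 0, 0]
}}

```text
t: 12.38
eef_pos: [0.6216, -0.0262, 0.2689]
tool_rot: [-0.008, 0.968, -0.035, -0.248]
contact_force: [0.8, 0.2, -0.6]
gripper_width: 1.0
```

>>> {"op": "drive_tool", "data": {
  "series": [1, 0, 0, 0, 0, 0, 0, 1, 0, 0, 0, 0, 0, 0]
}}

```text
t: 12.62
eef_pos: [0.6203, -0.0198, 0.2701]
tool_rot: [-0.008, 0.968, -0.031, -0.247]
contact_force: [-0.6, 0.2, -0.9]
gripper_width: 0.995
```

```bash
python3 - <<'E'
from h import *
w=cam('wrist','w4.png'); np.save('w4.npy',w,allow_pickle=True)
slopes(w,215,405,215,395,[(215,125),(395,180),(395,205),(215,150)])
t=cam('scene','s4.png')
# block in wrist view: top face rays at z=.045
hsv=cv2.cvtColor(w['pixels'],cv2.COLOR_BGR2HSV); m=cv2.inRange(hsv,(15,60,100),(30,170,255)); print(hsv[200,20],hsv[222,40])
p,r,o=pose(); print(p,o['t'])
E
```

```text
line 0.282 52.53 215 404 2303 ends [0.0219 0.0646] [0.1575 0.1344] slope 0.4753
line 0.3164 70.24 219 383 620 ends [0.0193 0.0599] [0.1481 0.1278] slope 0.4852
[ 15 129 127] [ 22 107 232]
[ 0.62030928 -0.01992011  0.27019065] 12.725
```

```bash
python3 - <<'E'
from h import *
e=plan(np.array([.4987,.3148,.24]),Rtool(np.radians(24.9)),8)
E
```

```text
[1, -14, -41, 12, -0.016, 0.061, -0.061],
[1, -12, -42, 10, -0.016, 0.061, -0.061],
[1, -10, -42, 9, -0.016, 0.061, -0.061],
[1, -8, -43, 8, -0.016, 0.061, -0.061],
[1, -6, -44, 7, -0.015, 0.061, -0.061],
[1, -3, -44, 6, -0.016, 0.061, -0.061],
[1, -1, -45, 5, -0.015, 0.062, -0.061],
[1, 1, -44, 4, -0.016, 0.061, -0.061],
```

>>> {"op": "drive_tool", "data": {
  "series": [1, -14, -41, 12, -0.016, 0.061, -0.061, 1, -12, -42, 10, -0.016, 0.061, -0.061, 1, -10, -42, 9, -0.016, 0.061, -0.061, 1, -8, -43, 8, -0.016, 0.061, -0.061, 1, -6, -44, 7, -0.015, 0.061, -0.061, 1, -3, -44, 6, -0.016, 0.061, -0.061, 1, -1, -45, 5, -0.015, 0.062, -0.061, 1, 1, -44, 4, -0.016, 0.061, -0.061, 1, 0, 0, 0, 0, 0, 0, 1, 0, 0, 0, 0, 0, 0]
}}

```text
t: 13.98
eef_pos: [0.4992, 0.313, 0.24]
tool_rot: [0.0, 0.977, 0.215, -0.001]
contact_force: [0.4, -0.2, 0.2]
gripper_width: 1.002
```

```bash
python3 - <<'E'
from h import *
w=cam('wrist','w5.png'); np.save('w5.npy',w,allow_pickle=True)
p,r,o=pose(); print(p,o['t'])
s=cam('scene'); hsv=cv2.cvtColor(w['pixels'],cv2.COLOR_BGR2HSV)
E
```

```text
[0.49989653 0.31216771 0.24006123] 14.025
```

View pics/w5.png

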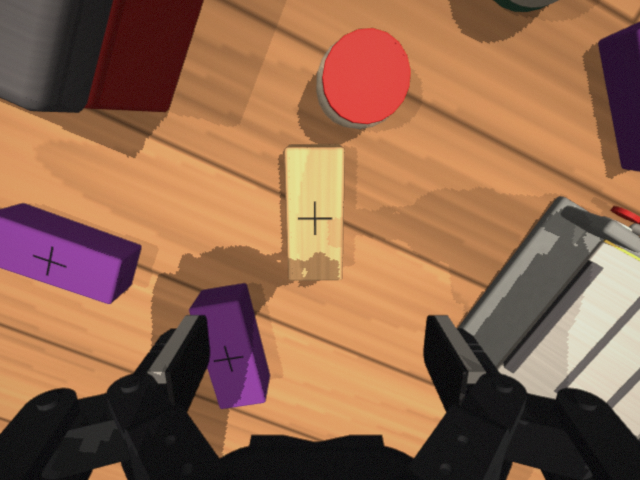

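The block's cross is at (315,218). Its top face runs from (286,148)/(344,148) to (289,279)/(342,279). The jar cap is at (366,76), close beyond the block's end, so I'll check the clearance.

```bash
cat >> h.py <<'E'
def put(t,x=.070,y=0,z=.0225,up=0):
    "TCP pose for block held; tool x = -plate x (yaw 86), y = -plate... z=-plate z; x,y,z = grasp point in plate frame"
    rr=Rp(t); M=rr.as_matrix()
    p=H+rr.apply([x,y,z+.003+up])
    return p,R.from_matrix(np.stack([-M[:,0],M[:,1],-M[:,2]],1))
E
python3 - <<'E'
from h import *
w=np.load('w5.npy',allow_pickle=True).item()
c=[onz(w,u,.045)for u in((286,148),(344,148),(342,279),(289,279))]
C=np.mean(c,0); print('cross',onz(w,(315,218),.045),'mean',C)
for a,b in((0,1),(3,2),(0,3),(1,2)):
    d=c[b]-c[a]; print(np.linalg.norm(d[:2]).round(4),np.degrees(np.arctan2(d[1],d[0])).round(1))
j=onz(w,(366,76),.095); print('jar',j)
p,r,o=pose()
print('jar in tool',r.inv().apply(j-p))
e=plan(np.array([*onz(w,(315,218),.045)[:2],.03]),Rtool(np.radians(24.9)),5)
E
```

```text
cross [0.4985661  0.31441331 0.045     ] mean [0.49930803 0.31450345 0.045     ]
0.0474 -65.2
0.0485 -65.2
0.1165 -155.3
0.1165 -154.7
jar [0.61050137 0.32937945 0.095     ]
jar in tool [0.10771186 0.0299313  0.14490431]
[1, 0, -1, 42, 0.0, 0.0, -0.001],
[1, 0, -1, 42, 0.0, 0.0, -0.001],
[1, 0, 0, 42, 0.0, 0.0, -0.001],
[1, 0, -1, 42, 0.0, 0.001, -0.001],
[1, 0, 0, 42, 0.001, 0.0, -0.001],
```

>>> {"op": "drive_tool", "data": {
  "series": [1, 0, -1, 42, 0, 0, 0, 1, 0, -1, 42, 0, 0, 0, 1, 0, 0, 42, 0, 0, -0.002, 1, 0, -1, 42, 0, 0, -0.002, 1, 0, 0, 38, 0, 0, 0, 1, 0, 0, 0, 0, 0, 0, -1, 0, 0, 0, 0, 0, 0, -1, 0, 0, 0, 0, 0, 0, -1, 0, 0, 0, 0, 0, 0, -1, 0, 0, 0, 0, 0, 0],
  "force": 40
}}

```text
t: 15.32
eef_pos: [0.4995, 0.3161, 0.0356]
tool_rot: [-0.0, 0.976, 0.216, 0.001]
contact_force: [-0.2, -0.4, 6.6]
gripper_width: 0.576
```

```bash
python3 - <<'E'
from h import *
p,r,o=pose(); print(p,o['contact_force'],o['gripper_width'],np.degrees(np.arctan2(r.as_matrix()[1,0],r.as_matrix()[0,0])))
s=(p+np.array([0,0,.15]),r)
e=plan(*put(.483,.074,0,.031,.05),9,jaw=-1,start=s);print()
e=plan(*put(.483,.074,0,.031,.006),4,jaw=-1,start=e); print(e[0])
E
```

```text
[0.49950411 0.31610542 0.03555957] [-0.17263374 -0.44718814  6.60922713] 0.5764111532572687 24.978104512973744
[-1, -11, 26, 2, -0.029, -0.049, -0.116],
[-1, -14, 24, 4, -0.029, -0.049, -0.117],
[-1, -17, 22, 5, -0.029, -0.048, -0.116],
[-1, -19, 20, 7, -0.028, -0.049, -0.117],
[-1, -21, 18, 8, -0.029, -0.048, -0.116],
[-1, -22, 15, 10, -0.028, -0.049, -0.117],
[-1, -23, 12, 11, -0.029, -0.048, -0.116],
[-1, -24, 9, 12, -0.028, -0.049, -0.117],
[-1, -23, 5, 14, -0.029, -0.048, -0.116],

[-1, 0, 0, 11, 0.0, -0.0, -0.0],
[-1, 0, 0, 11, 0.0, -0.0, -0.0],
[-1, 0, 0, 11, 0.0, -0.0, -0.0],
[-1, 0, 0, 11, 0.0, -0.0, -0.0],
[0.50348867 0.04256326 0.1248169 ]
```

>>> {"op": "drive_tool", "data": {
  "series": [-1, 0, 0, -30, 0, 0, 0, -1, 0, 0, -40, 0, 0, 0, -1, 0, 0, -40, 0, 0, 0, -1, 0, 0, -40, 0, 0, 0, -1, 0, 0, 0, 0, 0, 0]
}}

```text
t: 15.95
eef_pos: [0.5001, 0.3168, 0.1874]
tool_rot: [-0.002, 0.976, 0.216, 0.002]
contact_force: [0.3, 0.5, -1.1]
gripper_width: 0.578
```

>>> {"op": "drive_tool", "data": {
  "series": [-1, -11, 26, 2, -0.029, -0.049, -0.116, -1, -14, 24, 4, -0.029, -0.049, -0.117, -1, -17, 22, 5, -0.029, -0.048, -0.116, -1, -19, 20, 7, -0.028, -0.049, -0.117, -1, -21, 18, 8, -0.029, -0.048, -0.116, -1, -22, 15, 10, -0.028, -0.049, -0.117, -1, -23, 12, 11, -0.029, -0.048, -0.116, -1, -24, 9, 12, -0.028, -0.049, -0.117, -1, -23, 5, 14, -0.029, -0.048, -0.116, -1, 0, 0, 0, 0, 0, 0, -1, 0, 0, 0, 0, 0, 0]
}}

```text
t: 17.32
eef_pos: [0.5036, 0.0636, 0.1621]
tool_rot: [0.163, 0.709, 0.664, -0.175]
contact_force: [0.8, -0.1, -1.7]
gripper_width: 0.582
```

```bash
python3 - <<'E'
from h import *
w=cam('wrist','w6.png'); np.save('w6.npy',w,allow_pickle=True)
p,r,o=pose(); print(p,o['contact_force'],o['gripper_width'],o['t'])
q=Rp(.483).inv(); print('grasp pt in plate',q.apply(p+r.apply([0,0,.003])-H), (put(.483)[1].inv()*r).as_rotvec())
E
```

```text
[0.50388072 0.06376769 0.16222612] [ 0.38526717  0.91919903 -2.51652896] 0.5767462099368937 17.375
grasp pt in plate [ 0.07225053 -0.00097432  0.08018685] [ 0.00156053 -0.00036994 -0.0005164 ]
```

View pics/w6.png

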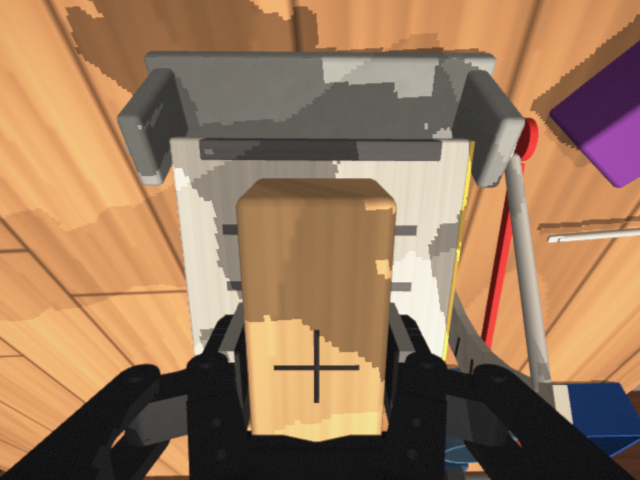

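The block is held squarely over the plate, with its cross at (317,367). Its lower end, near v≈190, faces the stop whose inner edge is at v≈160, columns 201 to 441.

```bash
python3 - <<'E'
from h import *
w=np.load('w6.npy',allow_pickle=True).item(); t=.483; q=Rp(t).inv()
def pl(uv,z):
    o,d=ray(w,uv); o=q.apply(o-H); d=q.apply(d); return (o+d*(z-o[2])/d[2])[:2].round(4)
print('cross',pl((317,367),.0926)); print('end top',pl((238,200),.0926),pl((396,204),.0926),'end bottom',pl((265,179),.0476),pl((370,179),.0476))
print('stop inner foot',pl((201,160),.0),pl((441,160),.0),'stop inner top',pl((201,160),.014),'outer top',pl((201,141),.014),pl((441,139),.014))
print('plate corner',pl((176,141),0),pl((473,141),0))
E
```

```text
cross [ 0.0732 -0.0008]
end top [ 0.0139 -0.0246] [0.0151 0.023 ] end bottom [ 0.0144 -0.0224] [0.0143 0.0211]
stop inner foot [ 0.0114 -0.0627] [0.0113 0.0652] stop inner top [ 0.01   -0.0585] outer top [ 0.0009 -0.0576] [-0.0001  0.0596]
plate corner [ 0.0016 -0.0749] [0.0015 0.0809]
```

>>> {"op": "drive_tool", "data": {
  "series": [-1, 0, 2, 12, 0, 0, 0, -1, 0, 0, 12, 0, 0, 0, -1, 0, 0, 10, 0, 0, 0, -1, 0, 0, 7, 0, 0, 0, -1, 0, 0, 3, 0, 0, 0, -1, 0, 0, 0, 0, 0, 0, -1, 0, 0, 0, 0, 0, 0]
}}

```text
t: 18.25
eef_pos: [0.5044, 0.0423, 0.1235]
tool_rot: [0.163, 0.708, 0.664, -0.176]
contact_force: [0.3, -0.5, -0.7]
gripper_width: 0.58
```

```bash
cat > st.py <<'E'
from h import *
p,r,o=pose(); print(p,'tool force',r.inv().apply(o['contact_force']).round(2),o['gripper_width'],o['t'])
q=Rp(.483).inv(); print('grasp pt in plate',q.apply(p+r.apply([0,0,.003])-H).round(4))
E
python3 st.py
```

```text
[0.50443225 0.04228252 0.12354957] tool force [-0.11  0.33  0.89] 0.5799826168523089 18.25
grasp pt in plate [0.0732 0.001  0.036 ]
```

>>> {"op": "drive_tool", "data": {
  "series": [-1, 0, 0, 1, 0, 0, 0, -1, 0, 0, 1, 0, 0, 0, -1, 0, 0, 1, 0, 0, 0, -1, 0, 0, 0, 0, 0, 0]
}}

```text
t: 18.75
eef_pos: [0.504, 0.0406, 0.1206]
tool_rot: [0.163, 0.708, 0.664, -0.176]
contact_force: [0.4, -0.1, -2.0]
gripper_width: 0.577
```

```bash
python3 st.py
```

```text
[0.5040202  0.04058906 0.12063509] tool force [0.9  0.4  1.77] 0.577304221306786 18.75
grasp pt in plate [0.0734 0.0007 0.0326]
```

No contact yet, so I'll slide toward the stop (tool +x) while still slightly above the plate, then go down the rest.

>>> {"op": "drive_tool", "data": {
  "series": [-1, 1, 0, 0, 0, 0, 0, -1, 1, 0, 0, 0, 0, 0, -1, 1, 0, 0, 0, 0, 0, -1, 0, 0, 1, 0, 0, 0, -1, 0, 0, 0, 0, 0, 0]
}}

```text
t: 19.38
eef_pos: [0.5043, 0.0432, 0.1186]
tool_rot: [0.163, 0.708, 0.664, -0.176]
contact_force: [-0.8, 2.3, 2.2]
gripper_width: 0.58
```

```bash
python3 st.py
```

```text
[0.50434356 0.04316829 0.11859731] tool force [ 0.96 -1.   -3.  ] 0.579675888806051 19.375
grasp pt in plate [0.0702 0.0008 0.032 ]
```

>>> {"op": "drive_tool", "data": {
  "series": [-1, 1, 0, -0.5, 0, 0, 0, -1, 1, 0, 0, 0, 0, 0, -1, 0, 0, 0, 0, 0, 0]
}}

```text
t: 19.75
eef_pos: [0.5044, 0.0441, 0.1183]
tool_rot: [0.164, 0.708, 0.664, -0.176]
contact_force: [-0.1, -1.4, 5.8]
gripper_width: 0.581
```

```bash
python3 st.py
```

```text
[0.50439254 0.0441068  0.11826034] tool force [-3.97  0.03 -4.42] 0.5808041751797552 19.75
grasp pt in plate [0.0692 0.0008 0.0322]
```

>>> {"op": "drive_tool", "data": {
  "series": [1, 0, 0, 0, 0, 0, 0, 1, 0, 0, 0, 0, 0, 0, 1, 0, 0, 0, 0, 0, 0, 1, 0, 0, -20, 0, 0, 0, 1, 0, 0, -40, 0, 0, 0, 1, 0, 0, -40, 0, 0, 0, 1, 0, 0, -10, 0, 0, 0, 1, 0, 0, 0, 0, 0, 0]
}}

```text
t: 20.75
eef_pos: [0.5079, 0.0961, 0.2151]
tool_rot: [0.163, 0.708, 0.664, -0.176]
contact_force: [-0.4, 0.6, 0.2]
gripper_width: 0.998
```

```bash
python3 - <<'E'
from h import *
w=cam('wrist','w7.png'); np.save('w7.npy',w,allow_pickle=True)
p,r,o=pose(); print(p,o['contact_force'],o['t'])
ya=YAW+np.pi/2
e=plan(np.array([.62,-.02,.29]),Rtool(ya,[-np.sin(ya),np.cos(ya),0],.5),10)
E
```

```text
[0.50738284 0.09546514 0.21453572] [-0.34211783 -0.20049515  0.08515538] 20.8
[1, -13, 12, -2, 0.074, -0.001, 0.139],
[1, -11, 14, -3, 0.074, -0.001, 0.138],
[1, -9, 15, -4, 0.074, -0.001, 0.139],
[1, -7, 15, -5, 0.074, -0.001, 0.138],
[1, -5, 16, -6, 0.074, -0.001, 0.138],
[1, -3, 16, -7, 0.074, -0.001, 0.139],
[1, -1, 16, -8, 0.074, -0.001, 0.138],
[1, 1, 15, -9, 0.074, -0.001, 0.139],
[1, 4, 14, -10, 0.075, -0.001, 0.138],
[1, 5, 13, -12, 0.074, -0.0, 0.139],
```

View pics/w7.png

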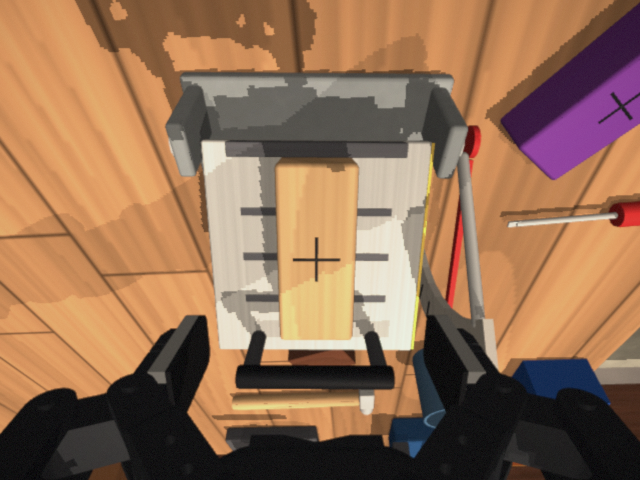

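The block lies straight up the slope with its lower end at the stop, v≈158, columns 276 to 358. The plate centre is near column 318. Next is the side view for the slopes.

>>> {"op": "drive_tool", "data": {
  "series": [1, 0, 0, -30, 0, 0, 0, 1, -13, 12, -2, 0.074, 0, 0.139, 1, -11, 14, -3, 0.074, 0, 0.138, 1, -9, 15, -4, 0.074, 0, 0.139, 1, -7, 15, -5, 0.074, 0, 0.138, 1, -5, 16, -6, 0.074, 0, 0.138, 1, -3, 16, -7, 0.074, 0, 0.139, 1, -1, 16, -8, 0.074, 0, 0.138, 1, 1, 15, -9, 0.074, 0, 0.139, 1, 4, 14, -10, 0.075, 0, 0.138, 1, 5, 13, -12, 0.074, 0, 0.139, 1, 0, 13, 20, 0, 0, 0]
}}

```text
t: 22.3
eef_pos: [0.6116, -0.0214, 0.299]
tool_rot: [-0.011, 0.969, -0.034, -0.244]
contact_force: [-0.5, -0.1, 0.5]
gripper_width: 1.003
```

>>> {"op": "drive_tool", "data": {
  "series": [1, 0, 0, 0, 0, 0, 0, 1, 0, 0, 0, 0, 0, 0]
}}

```text
t: 22.55
eef_pos: [0.6112, -0.0171, 0.2992]
tool_rot: [-0.011, 0.969, -0.03, -0.245]
contact_force: [-0.4, 0.1, 0.3]
gripper_width: 1.0
```

```bash
python3 - <<'E'
from h import *
w=np.load('w7.npy',allow_pickle=True).item(); q=Rp(.483).inv()
def pl(uv,z):
    o,d=ray(w,uv); o=q.apply(o-H); d=q.apply(d); return (o+d*(z-o[2])/d[2])[:2].round(4)
print('cross',pl((317,260),.045),'end bottom-top',pl((277,164),.045),pl((358,164),.045),'up end',pl((281,339),.045),pl((353,339),.045),'stop',pl((226,157),.0),pl((407,157),0))
w=cam('wrist','w8.png'); np.save('w8.npy',w,allow_pickle=True)
p,r,o=pose(); print(p,o['t'],o['contact_force'])
E
```

```text
cross [0.0706 0.0014] end bottom-top [ 0.0111 -0.022 ] [0.011 0.025] up end [ 0.1279 -0.0229] [0.1277 0.0259] stop [ 0.0114 -0.0619] [0.0112 0.0637]
[ 0.61143418 -0.01677301  0.29955727] 22.6 [0.25020915 0.06283214 0.67794099]
```

View pics/w8.png

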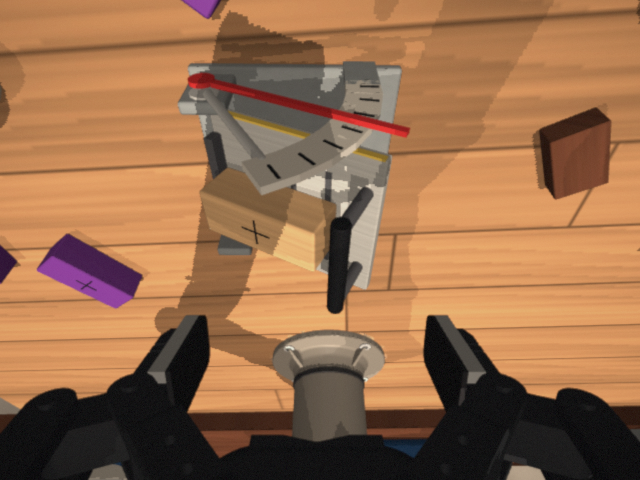

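```bash
python3 - <<'E'
from h import *
for f,roi in(('w8.npy',[(225,104),(388,151),(388,168),(225,121)]),):
    w=np.load(f,allow_pickle=True).item()
    for ys in(None,((19,140,80),(34,255,255))): print(slopes(w,225,400,225,392,roi,ys))
w=np.load('w4.npy',allow_pickle=True).item()
print(slopes(w,215,405,215,395,[(215,125),(395,180),(395,205),(215,150)],((19,140,80),(34,255,255))))
E
```

```text
line 0.2528 29.41 225 399 2008 ends [0.0225 0.0649] [0.1542 0.1328] slope 0.476
line 0.2875 47.8 232 385 480 ends [0.0235 0.062 ] [0.1486 0.128 ] slope 0.4856
[np.float64(0.476015676743262), np.float64(0.48555025654284567)]
line 0.2528 29.41 225 399 2008 ends [0.0225 0.0649] [0.1542 0.1328] slope 0.476
line 0.2877 47.72 232 385 633 ends [0.0235 0.0619] [0.1486 0.128 ] slope 0.4859
[np.float64(0.476015676743262), np.float64(0.48587955685475115)]
line 0.282 52.53 215 404 2303 ends [0.0219 0.0646] [0.1575 0.1344] slope 0.4753
line 0.3159 70.39 218 384 780 ends [0.0183 0.0594] [0.1487 0.1281] slope 0.4846
[np.float64(0.47532017479058314), np.float64(0.4846031380877026)]
```

```bash
python3 -c "
from station import bot
print(bot.hand_in(), bot.get_obs()['t'])"
```

```text
the job is handed in; nothing more can be done
the job is handed in; nothing more can be done
```

The job is handed in, at about 23 s of the 53 s allowed. The plate is raised to the pointer's slope and the block is on it, against the stop.

- **Plate:** I lifted it by the bar and let go. It held, but at 0.454 rad it was short of the pointer's 0.476. I gripped the bar again, raised it slightly and let go. It then read 0.485 before the block went on and 0.486 after, so it held under the load.
- **Remaining difference:** the plate sits about 0.010 rad (0.55°) steeper than the pointer. I judged that close enough and did not correct it.
- **Block:** I lowered it onto the plate and slid it to the stop with about 4–5 N of contact force. After release its centre measured x = 70.6 mm and y = 1.4 mm (70 and 0 intended). Its lower end was at 11.0 mm, and the stop's face at 11.3 mm in the same picture.
- **Other things:** the pointer's slope read the same in every wrist view. Everything I moved past was cleared in the pictures, but I did not re-measure the other things on the bench. The arm was clear of the rest at the end.

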